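# Drift the clamp bar into line and pin the face plate

## Robot

A 6-joint arm with a two-finger parallel gripper is mounted at the origin on the work surface. World frame = base frame: x ahead of the robot, y to its left, z up, the work surface at z = 0. Lengths are in mm, angles in degrees, forces in N, time in s.
With the tool pointing down it reaches from about 300 to 850 mm from the base axis. Payload 4.2 kg.
Tool frame: the origin (TCP) lies midway between the tips of the shut fingers; the grasp point (between the pads) lies 19 mm behind it; z points along the fingers, y is the direction in which the jaws open and shut (so a half turn about z gives the same grasp; the last joint's range is limited). The gripper opens to 91 mm and grips with 3 to 60 N. Pads are 32 mm wide; open, the fingers measure 118 mm over their backs; the gripper's body (76 mm by 178 mm) begins 60 mm behind the grasp point.
Start: joints at [65.374, 18.312, 89.639, -0, 72.044, -1.146], TCP at [229.099, 527.406, 213.976] pointing down, gripper open.
Joint ranges: [-177.97, 177.97], [-48.28, 115.42], [12.27, 149.76], [-77.06, 257.06], [2.81, 150.46], [-146.56, 146.56]. Speed limits (degrees/s): [147.25, 147.25, 180, 180, 180, 180].

## Interface

Orientations are given as [roll, pitch, yaw] about the fixed x, y, z axes, in that order (R = Rz(yaw) Ry(pitch) Rx(roll)).
In Python, from workcell import env gives the robot as it stands.
- The arm moves only by the shell command python3 -m jog 'ROWS' [FORCE]. ROWS is JSON, a list of rows, each an object of numbers: "dx", "dy", "dz": the shift along the world's x, y, z in m; "wx", "wy", "wz": the turn, a rotation vector about the world's x, y, z in rad; "grip": the gripper's target within -1 to 1 (shut at 1, half-way at 0, fully open at -1). In form: [{"dx": .., "dy": .., "dz": .., "wx": .., "wy": .., "wz": .., "grip": ..}, ...]. A call has 1 to 10 rows; each row shifts and turns the commanded pose from where the row before left it; what a row does not reach is not made up. A row lasts 1/10 s, in which the tool goes at most 50 mm and 8.59 degrees, less where a joint would pass 70% of its speed; a pose out of reach is approached as far as the arm can. A call with a gripper value outside its range is refused whole. The fingers move at their own pace and stop on an object; FORCE is the grip in N (left out, the last holds). Time passes only in rows, so rows that do not move let the fingers close. It gives the time, the measured TCP pose, the force and the opening at its end, in the units of the state.
- env.state(): the state, without advancing time (a new reading comes with each control period).
- env.grab_frame(name): name is "scene" or "side" or "wrist"; returns the picture (480x640x3 uint8, red, green, blue); there is no depth.
- env.get_calibration(name): a dict with "fx", "fy", "cx", "cy" (pixels), "R" (3x3) and "t" (3): a world point X has camera coordinates R X + t. Camera axes: x right, y down, z forward; pixel columns grow to the right and rows downward; lengths in mm; the calibration is good to about 2 mm. A picture is of the moment at which its call begins: read the wrist's pose just before it. get_calibration takes no time and is no camera call; for the wrist camera it gives the pose at the moment of the call.
- env.job_done(): hands the job in, once; it reports no verdict.
The state is a dict: "time_s": time; "qpos": joint angles; "qvel": joint speeds; "effort": joint torques, N m; "ee_pos": TCP position; "ee_rot": TCP orientation; "force": force on the tool from outside, world axes, zero at the start; "torque": the same for the moment, N m; "gripper_width": finger opening in mm.
Only numpy, scipy, OpenCV 4.12 (cv2) and the standard library are available. Lean on these libraries where they do the work, as an engineer would, in place of code of your own. Each camera call takes 0.05 s, during which the arm holds its last target. There are 200 camera calls.

## Task

The floating clamp bar under the two-hole nickel face plate has tipped over out of line. Feel the tapered steel drift pin gently through one hole of the plate and on through the bar's hole until its collar sits on the plate, drawing the bar into line, then put the short brass hinge pin fully home in the other hole. Leave both standing there, force nothing, and leave the other hardware where it lies.

Things in the scene. Friction and masses are not known exactly. Their poses are not given: they have to be found in the camera images.
- mount: Fixed mounting stand: a plywood bridge (two cheeks 14 mm thick at its y ends, 6 mm sole, open between) carrying a fixed brushed nickel face plate 50 (x) by 150 (y) by 4 mm, its top 64 mm above the ledge. The plate has two round 14 mm holes 80 mm apart on its y axis and a 3 mm high blind rose between them. Origin: centre of the underside; x across the plate, y along the row of holes, z up.
- bar_run (a point): Fixed point midway between the holes, at the height of the clamp bar's top, 4 mm below the plate's top. The dark steel bar, 36 x 106 x 6 mm, has two 14 mm holes 80 mm apart and floats level in the stand's x and y without turning. Tip-over weights below its middle (0 N in line, some 1.7 N each way at the stops) throw it 5 mm along x and 5 mm along y, to one of four corners: which is not given, so feel it or look through the holes. Free space below its holes.
- hole_a (a point): Centre of the face plate's hole on the +y side, at the plate's top surface; axes as the stand's.
- hole_b (a point): Centre of the face plate's hole on the -y side, at the plate's top surface; axes as the stand's.
- drift: Steel drift pin, loose, 120 to 195 g, upright in the hole of a 56 mm plywood cube. Cylindrical grip 20 mm in diameter from 4 to 40 mm above the origin, with a thin dark band; collar 26 mm in diameter, 4 mm thick; below it a 12.4 mm shank for 14 mm, then a straight taper 30 mm long to the tip. Origin: on the axis at the collar's underside; z up along the axis.
- drift_tip (a point): The drift pin's flat tip, 4 mm in diameter, on its axis 44 mm below the drift's origin.
- hinge_pin: Short satin brass hinge pin, loose, 70 to 120 g, upright in a second such cube. Grip 18 mm in diameter from 3 to 30 mm above the origin, ball end up to 40 mm; collar 24 mm in diameter, 3 mm thick; shank 10.4 mm in diameter, 40 mm long, its last 4 mm narrowing to 7.6 mm: too blunt to enter the bar while it is thrown over. Origin: on the axis at the collar's underside; z up along the axis.
- lever_handle: Bystander: loose nickel lever handle, 52 mm round rose, lever 105 mm long toward its y, 55 mm high. Origin: centre of the rose's underside.
- thumb_latch: Bystander: loose black iron thumb latch, plate 36 by 170 mm, 43 mm high. Origin: centre of its underside.
- long_pin: Bystander: loose long brass hinge pin lying flat, 132 mm long, square ends 16 mm. Origin: under its middle.
- door_stop: Bystander: loose chrome door stop, 40 mm in diameter, 50 mm high. Origin: centre of its underside.
- door_knob: Bystander: loose nickel door knob, 52 mm in diameter, 52 mm high. Origin: centre of its underside.
- butt_hinge: Bystander: loose steel butt hinge lying open, 72 by 90 mm, 10 mm high. Origin: under its middle.
Things that resemble listed ones, but are neither listed nor needed, are in the scene too. What is shaped like the drift but pink or turquoise is not meant.

How it is judged (in metres and radians):
On the way, in this order (a step that is already met when the one before it is completed fails the run):
1. the drift pin is home in one hole of the plate, through the bar (((horizontal distance between drift and hole_a below 0.0035 m and z of drift in the frame of hole_a between -0.004 and 0.003 m and angle between drift's own z axis and vertical below 0.07 rad) or (horizontal distance between drift and hole_b below 0.0035 m and z of drift in the frame of hole_b between -0.004 and 0.003 m and angle between drift's own z axis and vertical below 0.07 rad))), for 0.2 s.
2. the short brass hinge pin is home in the other hole, with the drift pin still home ((((horizontal distance between drift and hole_a below 0.0035 m and z of drift in the frame of hole_a between -0.004 and 0.003 m and angle between drift's own z axis and vertical below 0.07 rad) and (horizontal distance between hinge_pin and hole_b below 0.0035 m and z of hinge_pin in the frame of hole_b between -0.004 and 0.003 m and angle between hinge_pin's own z axis and vertical below 0.07 rad)) or ((horizontal distance between drift and hole_b below 0.0035 m and z of drift in the frame of hole_b between -0.004 and 0.003 m and angle between drift's own z axis and vertical below 0.07 rad) and (horizontal distance between hinge_pin and hole_a below 0.0035 m and z of hinge_pin in the frame of hole_a between -0.004 and 0.003 m and angle between hinge_pin's own z axis and vertical below 0.07 rad)))), for 0.2 s.
At the end, for the whole second after the job is handed in: The drift pin stands home in one hole of the face plate and the short brass hinge pin in the other: each collar within 3 mm of the plate's top, centred within 3.5 mm of its hole, upright within 4 degrees, both at rest and let go ((((horizontal distance between drift and hole_a below 0.0035 m and z of drift in the frame of hole_a between -0.004 and 0.003 m and angle between drift's own z axis and vertical below 0.07 rad) and (horizontal distance between hinge_pin and hole_b below 0.0035 m and z of hinge_pin in the frame of hole_b between -0.004 and 0.003 m and angle between hinge_pin's own z axis and vertical below 0.07 rad)) or ((horizontal distance between drift and hole_b below 0.0035 m and z of drift in the frame of hole_b between -0.004 and 0.003 m and angle between drift's own z axis and vertical below 0.07 rad) and (horizontal distance between hinge_pin and hole_a below 0.0035 m and z of hinge_pin in the frame of hole_a between -0.004 and 0.003 m and angle between hinge_pin's own z axis and vertical below 0.07 rad))) and linear speed of each of drift, hinge_pin below 0.02 m/s); the robot touches nothing.
It fails at once if the drift pin is forced: it presses on the stand or its bar with more than 45 N (contact force between drift and mount above 45 N).
It fails at once if the brass pin is forced: it presses on the stand or its bar with more than 45 N (contact force between hinge_pin and mount above 45 N).
It fails at once if other hardware on the ledge is shifted by more than 20 mm (distance of any of lever_handle, thumb_latch, long_pin, door_stop, door_knob, butt_hinge from where it was at the start of the episode above 0.02 m).
It also fails if it takes over 70 s, if anything falls off the work surface, if the arm or the gripper's body presses on something with over 40 N, if the wrist force passes 120 N, or if a joint passes its speed limit or range.

## Working session

There is one attempt and no reset: what is moved stays moved. The work goes in short steps, Python scripts to look and compute and a shell command to move; the robot and the scene stay as the last step left them, time stands still between calls to the robot, and variables do not carry over. Pictures are saved under pics/ and viewed, about 8 in all and at most 12, crops included, and the job is handed in when it is done.

```bash
mkdir -p pics; ls; cat > h.py <<'E'
import numpy as np, cv2
from workcell import env
def grab(n,f):
    im=env.grab_frame(n); cv2.imwrite('pics/'+f,im[:,:,::-1]); return im
def ray(c,u,v):
    R=np.array(c["R"]);t=np.array(c["t"]).ravel()
    d=R.T@np.array([(u-c["cx"])/c["fx"],(v-c["cy"])/c["fy"],1]); return -R.T@t,d
def onz(c,u,v,z):
    o,d=ray(c,u,v); return o+d*(z-o[2])/d[2]
def proj(c,X):
    p=np.array(c["R"])@np.array(X)+np.array(c["t"]).ravel(); return [c["fx"]*p[0]/p[2]+c["cx"],c["fy"]*p[1]/p[2]+c["cy"]]
def tri(c1,p1,c2,p2):
    o1,d1=ray(c1,*p1);o2,d2=ray(c2,*p2);A=np.c_[d1,-d2];s=np.linalg.lstsq(A,o2-o1,rcond=None)[0]
    a=o1+d1*s[0];b=o2+d2*s[1];return (a+b)/2,np.linalg.norm(a-b)
E
python3 - <<'E'
from h import *
s=env.state();print(s['time_s'],s['ee_pos'],s['ee_rot'],s['force'],s['gripper_width'])
a=grab('scene','s0.png');b=grab('side','d0.png')
for n in('scene','side','wrist'):
    c=env.get_calibration(n);print(n,c)
E
```

```text
pics
0.0 [228.91665462 526.93948605 213.13096439] [-1.79902778e+02 -1.14057720e-03  1.56516938e+02] [-0.16311727  0.558219   -0.51186076] 91.13632972505943
scene {'fx': 554.2214654788083, 'fy': 554.2214654788083, 'cx': 318.0513200252073, 'cy': 237.08315658132568, 'R': array([[ 0.16221477,  0.98667431, -0.01265623],
       [ 0.67606128, -0.1204727 , -0.72693017],
       [-0.71876806,  0.10936242, -0.68659474]]), 't': array([ -64.13012084, -327.20706349, 1550.54766379])}
side {'fx': 434.49577973228355, 'fy': 434.49577973228355, 'cx': 316.40329905397834, 'cy': 241.93898108434743, 'R': array([[ 0.84660079, -0.53222072, -0.00286514],
       [-0.36742583, -0.5805508 , -0.7266079 ],
       [ 0.38505242,  0.61619954, -0.6870464 ]]), 't': array([-487.98595535,  233.5720866 ,  825.73150618])}
wrist {'fx': 404.30464133944605, 'fy': 404.30464133944605, 'cx': 318.8589126609409, 'cy': 240.94935366239645, 'R': array([[ 0.39816556,  0.91731118, -0.00209482],
       [ 0.87865342, -0.38072791,  0.28812223],
       [ 0.26350018, -0.11656097, -0.95759135]]), 't': array([-573.68233621,  -33.20106916,  391.99733429])}
```

View pics/s0.png

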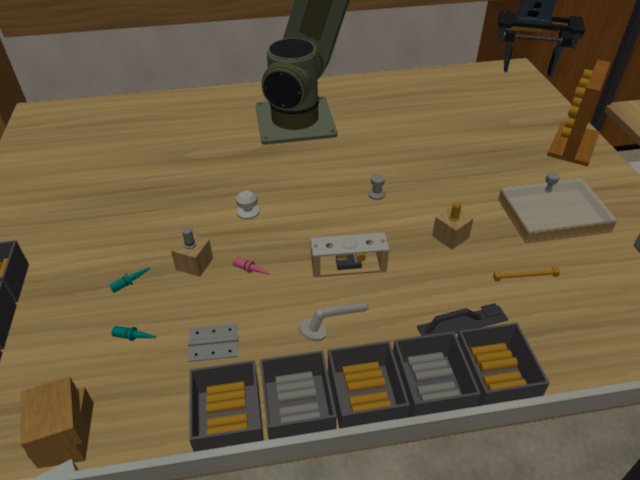

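View pics/d0.png

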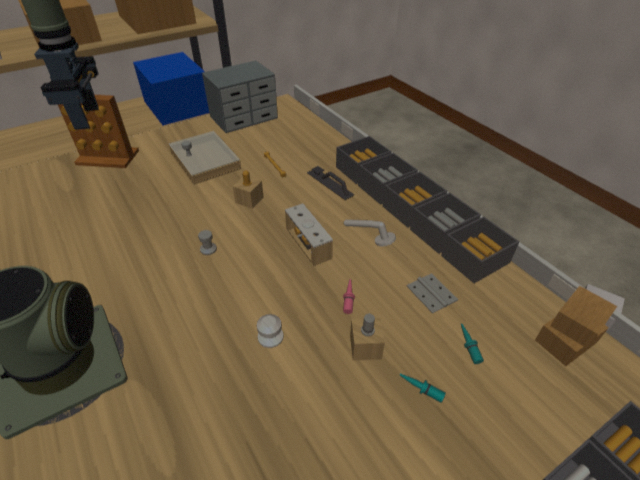

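The drift candidates are the steel pin in a cube (scene 188,237; side 368,323), the pink one (252,267) and the turquoise ones (130,278; 135,335). Only the steel one upright in the cube fits. The brass hinge pin stands in the other cube at scene (455,210) / side (246,177). The stand is at scene (349,245), with its holes near (329,246) and (369,243).

```bash
python3 - <<'E'
from h import *
c=env.get_calibration('scene');d=env.get_calibration('side')
print('drift top',tri(c,(188,232),d,(369,317)),onz(c,188,245,58))
print('hinge top',tri(c,(456,205),d,(246,173)),onz(c,455,218,58))
print('rose',tri(c,(349,244),d,(310,225)))
for p in((329,246),(369,243)):print(onz(c,*p,64))
for p in((311,240),(388,236),(389,247),(312,251)):print('corner',onz(c,*p,64))
s=cv2.imread('pics/s0.png')[170:280,160:490];e=cv2.imread('pics/d0.png')[150:370,180:400]
s=cv2.resize(s,None,fx=2.4,fy=2.4,interpolation=2);e=cv2.resize(e,None,fx=1.5,fy=1.5,interpolation=2)
o=np.zeros((s.shape[0]+e.shape[0],max(s.shape[1],e.shape[1]),3),np.uint8);o[:s.shape[0],:s.shape[1]]=s;o[s.shape[0]:,:e.shape[1]]=e
cv2.imwrite('pics/crop.png',o);print(o.shape)
E
```

```text
drift top (array([ 517.35386536, -276.20402085,   91.34282432]), np.float64(2.12968210140281)) [ 519.33992934 -282.79860602   58.        ]
hinge top (array([528.06630328, 267.10952179,  87.98155868]), np.float64(0.8732151041859765)) [535.10988034 267.10050782  58.        ]
rose (array([577.25816624,  31.75767266,  60.90140667]), np.float64(3.4850384747953713))
[577.46568013  -7.28264693  64.        ]
[582.94314759  72.04420174  64.        ]
corner [554.35025622 -39.5547301   64.        ]
corner [569.91909082 114.03320844  64.        ]
corner [600.81244368 108.01664309  64.        ]
corner [585.40994814 -42.39205997  64.        ]
(594, 792, 3)
```

View pics/crop.png

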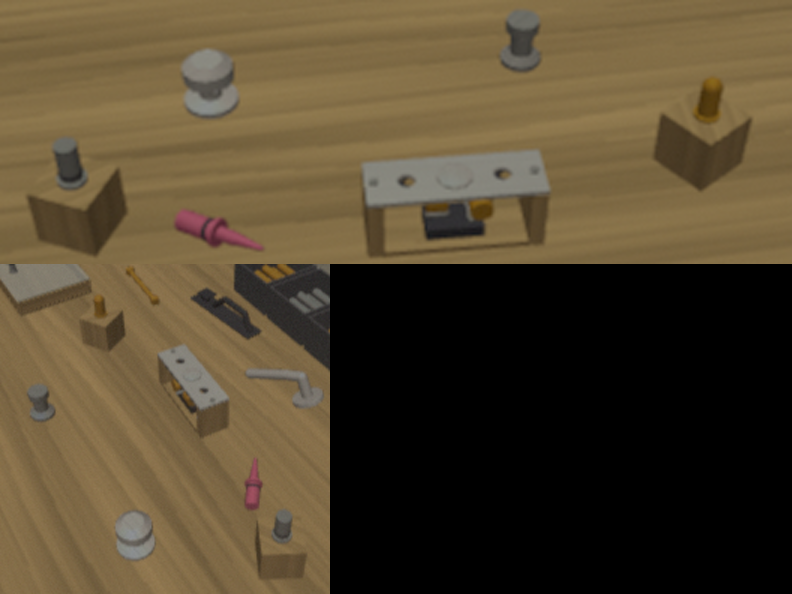

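The crop shows the steel pin upright in the left cube, with the brass ball-ended pin in the right cube. The stand has its two holes either side of the rose. I'll go above the stand first for a wrist look, with the jaws along x.

```bash
python3 -m jog '[{"dx":0.025,"dy":-0.036,"wz":-0.083,"grip":-1},{"dx":0.025,"dy":-0.036,"wz":-0.083,"grip":-1},{"dx":0.025,"dy":-0.036,"wz":-0.083,"grip":-1},{"dx":0.025,"dy":-0.036,"wz":-0.083,"grip":-1},{"dx":0.025,"dy":-0.036,"wz":-0.083,"grip":-1},{"dx":0.025,"dy":-0.036,"wz":-0.083,"grip":-1},{"dx":0.025,"dy":-0.036,"wz":-0.083,"grip":-1}]'
python3 -m jog '[{"dx":0.025,"dy":-0.036,"wz":-0.083,"grip":-1},{"dx":0.025,"dy":-0.036,"wz":-0.083,"grip":-1},{"dx":0.025,"dy":-0.036,"dz":-0.012,"wz":-0.083,"grip":-1},{"dx":0.025,"dy":-0.036,"dz":-0.012,"wz":-0.083,"grip":-1},{"dx":0.025,"dy":-0.036,"dz":-0.012,"wz":-0.083,"grip":-1},{"dx":0.025,"dy":-0.036,"dz":-0.012,"wz":-0.083,"grip":-1},{"dx":0.025,"dy":-0.036,"dz":-0.012,"wz":-0.083,"grip":-1},{"grip":-1},{"grip":-1}]'
python3 - <<'E'
from h import *
import json
s=env.state();print(s['time_s'],s['ee_pos'],s['ee_rot'],s['qpos'])
c=env.get_calibration('wrist');im=grab('wrist','w0.png')
json.dump({k:np.array(v).tolist() for k,v in c.items()},open('w0.json','w'))
E
```

```text
0.1 [228.89482561 526.99255087 213.23160132] [-1.79912396e+02 -1.01555963e-03  1.56524895e+02] [ 6.53762392e+01  1.83457215e+01  8.96987327e+01 -7.78723194e-04
  7.20431522e+01 -1.14841629e+00]invalid input
invalid input
```

View pics/w0.png

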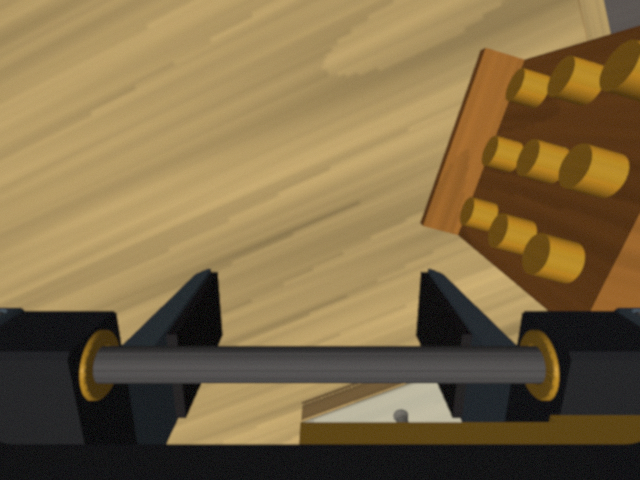

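The arm didn't move because the input was refused, so this picture shows only bare bench and the peg rack (4 viewed). I'll try again with every key in each row.

```bash
python3 -m jog '[{"dx":0.025,"dy":-0.036,"dz":0,"wx":0,"wy":0,"wz":-0.083,"grip":-1},{"dx":0.025,"dy":-0.036,"dz":0,"wx":0,"wy":0,"wz":-0.083,"grip":-1},{"dx":0.025,"dy":-0.036,"dz":0,"wx":0,"wy":0,"wz":-0.083,"grip":-1},{"dx":0.025,"dy":-0.036,"dz":0,"wx":0,"wy":0,"wz":-0.083,"grip":-1},{"dx":0.025,"dy":-0.036,"dz":0,"wx":0,"wy":0,"wz":-0.083,"grip":-1},{"dx":0.025,"dy":-0.036,"dz":0,"wx":0,"wy":0,"wz":-0.083,"grip":-1},{"dx":0.025,"dy":-0.036,"dz":0,"wx":0,"wy":0,"wz":-0.083,"grip":-1}]'
```

```text
time_s: 0.85
ee_pos: [404.7, 273.7, 213.9]
ee_rot: [-180.0, -0.0, 123.0]
force: [0.7, 1.5, -0.4]
gripper_width: 91.1
```

```bash
python3 -m jog '[{"dx":0.025,"dy":-0.036,"dz":0,"wx":0,"wy":0,"wz":-0.083,"grip":-1},{"dx":0.025,"dy":-0.036,"dz":0,"wx":0,"wy":0,"wz":-0.083,"grip":-1},{"dx":0.025,"dy":-0.036,"dz":-0.012,"wx":0,"wy":0,"wz":-0.083,"grip":-1},{"dx":0.025,"dy":-0.036,"dz":-0.012,"wx":0,"wy":0,"wz":-0.083,"grip":-1},{"dx":0.025,"dy":-0.036,"dz":-0.012,"wx":0,"wy":0,"wz":-0.083,"grip":-1},{"dx":0.025,"dy":-0.036,"dz":-0.012,"wx":0,"wy":0,"wz":-0.083,"grip":-1},{"dx":0.025,"dy":-0.036,"dz":-0.012,"wx":0,"wy":0,"wz":-0.083,"grip":-1},{"dx":0,"dy":0,"dz":0,"wx":0,"wy":0,"wz":0,"grip":-1}]'
python3 - <<'E'
from h import *
import json
s=env.state();print(s['time_s'],s['ee_pos'],s['ee_rot'],s['qpos'])
c=env.get_calibration('wrist');im=grab('wrist','w1.png')
json.dump({k:np.array(v).tolist() for k,v in c.items()},open('w1.json','w'))
E
```

```text
time_s: 1.65
ee_pos: [580.6, 19.3, 151.6]
ee_rot: [-179.9, 0.1, 89.6]
force: [-0.9, 1.6, 0.9]
gripper_width: 91.2
1.65 [580.61748364  19.25418831 151.62916096] [-1.79892011e+02  9.65023064e-02  8.96166737e+01] [ 0.8194891  21.48384903 94.23958061 -0.10448124 64.38659895  1.24816372]
```

View pics/w1.png

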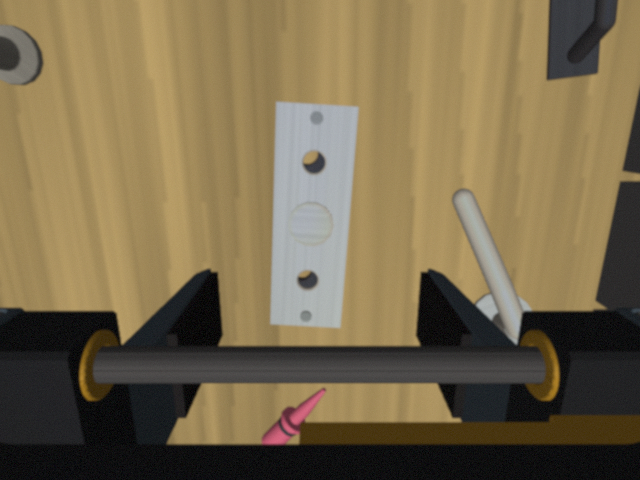

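The wrist view shows plate holes at about (314,161), which is +y, and (307,280), which is -y. Bright wood shows at the upper left in both, which suggests the bar is thrown to -x, +y. I'll measure that now.

```bash
python3 - <<'E'
from h import *
import json
c=json.load(open('w1.json'));im=cv2.imread('pics/w1.png')
crops=[]
for (u,v) in((314,161),(307,280)):
    w=im[v-18:v+19,u-18:u+19].astype(int)
    # plate = grey bright (low saturation, bright)
    sat=w.max(2)-w.min(2);plate=(w.max(2)>130)&(sat<40)
    hole=(~plate).astype(np.uint8)
    n,l,st,ce=cv2.connectedComponentsWithStats(hole);k=l[18,18];m=(l==k).astype(np.uint8)
    cn=max(cv2.findContours(m,0,1)[0],key=len);e=cv2.fitEllipse(cn)
    p=(e[0][0]+u-18,e[0][1]+v-18);P=onz(c,*p,64)
    wood=(m>0)&(w[:,:,2]>110);ys,xs=np.nonzero(wood)
    q=(xs.mean()+u-18,ys.mean()+v-18)
    print('hole',p,e[1],P,'wood centroid px',q,wood.sum(),m.sum(),onz(c,*q,60)-P)
    crops.append(cv2.resize(im[v-18:v+19,u-18:u+19],None,fx=10,fy=10,interpolation=0))
cv2.imwrite('pics/hc.png',np.hstack(crops))
for p in((277,102),(358,107),(340,327),(270,325)): print(onz(c,*p,64))
print('bar hole if thrown: shifted hole rim px')
E
```

```text
hole (313.756103515625, 162.2998390197754) (21.122970581054688, 22.014389038085938) [577.90903539  74.33948185  64.        ] wood centroid px (np.float64(311.0617283950617), np.float64(159.0493827160494)) 162 395 [-1.7582301   1.64724577 -4.        ]
hole (307.2165222167969, 279.6192398071289) (17.441667556762695, 20.022871017456055) [572.61447692  -5.13225905  64.        ] wood centroid px (np.float64(305.5733333333333), np.float64(276.61333333333334)) 75 300 [-1.25203506  0.6152542  -4.        ]
[556.07062856 110.41635252  64.        ]
[605.0490778 107.230561   64.       ]
[595.44343913 -41.60282082  64.        ]
[545.60668923 -39.74232207  64.        ]
bar hole if thrown: shifted hole rim px
```

View pics/hc.png

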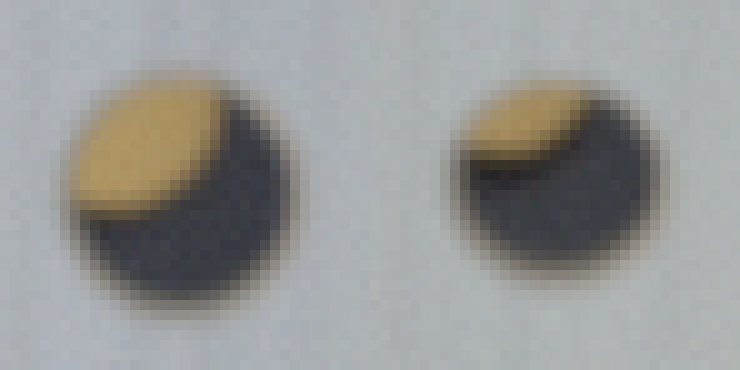

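The crop shows the wood crescent at the upper left in both holes, so the bar is thrown to -x, +y in the stand's axes. The holes measure 79.7 mm apart, against 80 expected, and the stand's yaw is about -3.8°. Next I go over the drift.

```bash
python3 -m jog '[{"dx":-0.009,"dy":-0.0425,"dz":0,"wx":0,"wy":0,"wz":0,"grip":-1},{"dx":-0.009,"dy":-0.0425,"dz":0,"wx":0,"wy":0,"wz":0,"grip":-1},{"dx":-0.009,"dy":-0.0425,"dz":0,"wx":0,"wy":0,"wz":0,"grip":-1},{"dx":-0.009,"dy":-0.0425,"dz":0,"wx":0,"wy":0,"wz":0,"grip":-1},{"dx":-0.009,"dy":-0.0425,"dz":0,"wx":0,"wy":0,"wz":0,"grip":-1},{"dx":-0.009,"dy":-0.0425,"dz":0,"wx":0,"wy":0,"wz":0,"grip":-1},{"dx":-0.009,"dy":-0.0425,"dz":0,"wx":0,"wy":0,"wz":0,"grip":-1},{"dx":0,"dy":0,"dz":0,"wx":0,"wy":0,"wz":0,"grip":-1}]'
python3 - <<'E'
from h import *
import json
s=env.state();print(s['time_s'],s['ee_pos'],s['ee_rot'])
c=env.get_calibration('wrist');im=grab('wrist','w2.png')
json.dump({k:np.array(v).tolist() for k,v in c.items()},open('w2.json','w'))
print('tcp px',proj(c,s['ee_pos']),'tip px',proj(c,np.array(s['ee_pos'])-[0,0,49]))
print('expected collar',proj(c,[518,-279,60]),'top',proj(c,[518,-279,96]))
E
```

```text
time_s: 2.5
ee_pos: [515.1, -277.4, 154.3]
ee_rot: [180.0, 0.1, 89.8]
force: [-0.1, 1.0, 0.9]
gripper_width: 91.3
2.5 [ 515.1134879  -277.40370512  154.32552212] [1.79975947e+02 1.07451468e-01 8.97577377e+01]
tcp px [np.float64(318.1871258373172), np.float64(302.89792151000165)] tip px [np.float64(318.27925339127756), np.float64(265.8481272417921)]
expected collar [np.float64(322.5531125248378), np.float64(244.95174792642104)] top [np.float64(323.1070235909879), np.float64(262.9053957649327)]
```

View pics/w2.png

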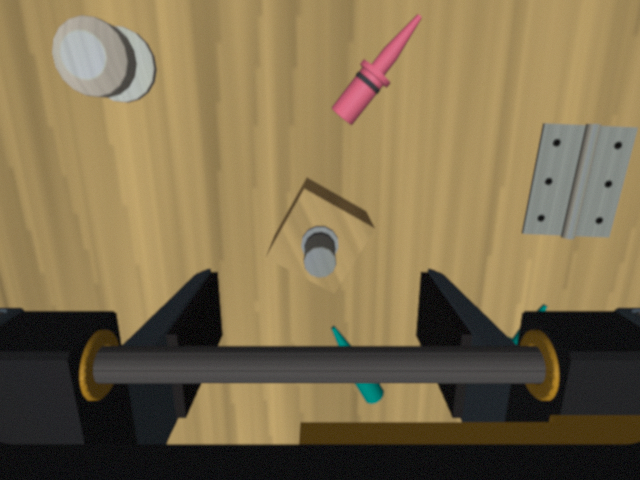

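Above the drift, the view shows the grip top at about (320,263) and the collar at (320,240). The cube and drift sit between the fingers, and the pink pin is well away.

```bash
python3 - <<'E'
from h import *
import json
c=json.load(open('w2.json'));im=cv2.imread('pics/w2.png').astype(int)
sat=im.max(2)-im.min(2);m=((sat<30)).astype(np.uint8);m[:220]=0;m[290:]=0;m[:,:290]=0;m[:,350:]=0
n,l,st,ce=cv2.connectedComponentsWithStats(m);print(st,ce)
b=(m>0)&(im.max(2)>115);ys,xs=np.nonzero(b[245:285]);print(xs.min(),xs.max(),ys.min()+245,ys.max()+245)
print(onz(c,320,263,96),onz(c,320,240,60))
E
```

```text
[[     0      0    640    480 305704]
 [   301    226     37     51   1496]] [[319.50022571 239.44595753]
 [319.45387701 250.5434492 ]]
301 337 245 276
[ 516.13245244 -279.05268153   96.        ] [ 516.25914369 -275.44445837   60.        ]
```

```bash
python3 -m jog '[{"dx":0.0,"dy":0,"dz":-0.03,"wx":0,"wy":0,"wz":0,"grip":-1},{"dx":0,"dy":0,"dz":-0.025,"wx":0,"wy":0,"wz":0,"grip":-1}]'
```

```text
time_s: 2.75
ee_pos: [516.6, -272.2, 99.0]
ee_rot: [179.9, -0.0, 90.0]
force: [0.1, 0.3, -0.6]
gripper_width: 91.1
```

```bash
python3 -m jog '[{"dx":0,"dy":-0.003,"dz":-0.02,"wx":0,"wy":0,"wz":0,"grip":-1},{"dx":0,"dy":0,"dz":-0.014,"wx":0,"wy":0,"wz":0,"grip":-1},{"dx":0,"dy":0,"dz":0,"wx":0,"wy":0,"wz":0,"grip":-1}]'; python3 -c "
from h import *
s=env.state();print(s['ee_pos'],s['qpos'],s['force'])"
```

```text
time_s: 3.05
ee_pos: [515.0, -274.2, 63.2]
ee_rot: [-179.8, -0.2, 90.1]
force: [0.4, -0.1, -0.4]
gripper_width: 91.1
[ 515.0448581  -274.15316689   63.1917361 ] [-2.91767755e+01  2.67356631e+01  1.00066294e+02  4.64694917e-02
  5.34864052e+01 -2.92797818e+01] [ 0.37487919 -0.1295621  -0.37673444]
```

```bash
python3 -m jog '[{"dx":0,"dy":0,"dz":0,"wx":0,"wy":0,"wz":0,"grip":1},{"dx":0,"dy":0,"dz":0,"wx":0,"wy":0,"wz":0,"grip":1},{"dx":0,"dy":0,"dz":0,"wx":0,"wy":0,"wz":0,"grip":1},{"dx":0,"dy":0,"dz":0,"wx":0,"wy":0,"wz":0,"grip":1},{"dx":0,"dy":0,"dz":0,"wx":0,"wy":0,"wz":0,"grip":1},{"dx":0,"dy":0,"dz":0,"wx":0,"wy":0,"wz":0,"grip":1},{"dx":0,"dy":0,"dz":0,"wx":0,"wy":0,"wz":0,"grip":1}]' 25
```

```text
time_s: 3.75
ee_pos: [516.1, -277.2, 65.0]
ee_rot: [180.0, 0.0, 89.9]
force: [0.3, 0.8, 1.2]
gripper_width: 38.2
```

```bash
python3 -m jog '[{"dx":0,"dy":0,"dz":0,"wx":0,"wy":0,"wz":0,"grip":1},{"dx":0,"dy":0,"dz":0,"wx":0,"wy":0,"wz":0,"grip":1},{"dx":0,"dy":0,"dz":0,"wx":0,"wy":0,"wz":0,"grip":1},{"dx":0,"dy":0,"dz":0,"wx":0,"wy":0,"wz":0,"grip":1},{"dx":0,"dy":0,"dz":0,"wx":0,"wy":0,"wz":0,"grip":1}]' 25; python3 -c "
from h import *
s=env.state();print(s['ee_pos'],s['force'])"
```

```text
time_s: 4.25
ee_pos: [516.0, -277.1, 64.9]
ee_rot: [-180.0, -0.0, 89.9]
force: [-0.7, -0.4, -0.9]
gripper_width: 19.7
[ 515.98383241 -277.07376236   64.91924795] [-0.65409247 -0.40782999 -0.8979775 ]
```

Gripped: width 19.7 mm against the 20 mm grip. I'll lift and carry it to above hole_b.

```bash
python3 -m jog '[{"dx":0,"dy":0,"dz":0.02,"wx":0,"wy":0,"wz":0,"grip":1},{"dx":0,"dy":0,"dz":0.03,"wx":0,"wy":0,"wz":0,"grip":1},{"dx":0,"dy":0,"dz":0.035,"wx":0,"wy":0,"wz":0,"grip":1},{"dx":0.008,"dy":0.038,"dz":0.01,"wx":0,"wy":0,"wz":0,"grip":1},{"dx":0.008,"dy":0.038,"dz":0,"wx":0,"wy":0,"wz":0,"grip":1},{"dx":0.008,"dy":0.038,"dz":0,"wx":0,"wy":0,"wz":0,"grip":1},{"dx":0.008,"dy":0.038,"dz":0,"wx":0,"wy":0,"wz":0,"grip":1},{"dx":0.008,"dy":0.038,"dz":0,"wx":0,"wy":0,"wz":0,"grip":1},{"dx":0.008,"dy":0.038,"dz":0,"wx":0,"wy":0,"wz":0,"grip":1},{"dx":0.007,"dy":0.038,"dz":0,"wx":0,"wy":0,"wz":0,"grip":1}]'
python3 -m jog '[{"dx":0,"dy":0.006,"dz":-0.01,"wx":0,"wy":0,"wz":0,"grip":1},{"dx":0,"dy":0,"dz":0,"wx":0,"wy":0,"wz":0,"grip":1},{"dx":0,"dy":0,"dz":0,"wx":0,"wy":0,"wz":0,"grip":1},{"dx":0,"dy":0,"dz":0,"wx":0,"wy":0,"wz":0,"grip":1}]'
python3 - <<'E'
from h import *
import json
s=env.state();print(s['time_s'],s['ee_pos'],s['ee_rot'],s['force'],s['gripper_width'])
c=env.get_calibration('wrist');im=grab('wrist','w3.png')
json.dump({k:np.array(v).tolist() for k,v in c.items()},open('w3.json','w'))
cv2.imwrite('pics/w3c.png',cv2.resize(im[90:330,210:430,::-1],None,fx=2.5,fy=2.5,interpolation=2))
e=s['ee_pos'];print('hole b px',proj(c,[572.6,-5.1,64]),'tip px',proj(c,[e[0],e[1],e[2]-9-44]))
E
```

```text
time_s: 5.25
ee_pos: [571.1, -9.5, 159.7]
ee_rot: [-180.0, -0.0, 89.9]
force: [0.1, 0.0, -1.6]
gripper_width: 19.1
time_s: 5.65
ee_pos: [571.0, -6.3, 150.0]
ee_rot: [180.0, 0.0, 89.9]
force: [-0.3, 0.3, -0.7]
gripper_width: 19.6
5.65 [570.99909092  -6.34830919 150.04712419] [1.79998307e+02 2.30999697e-02 8.98576757e+01] [-0.27983372  0.31564272 -0.65853802] 19.571926090571264
hole b px [np.float64(320.8017167549323), np.float64(244.78643664954805)] tip px [np.float64(318.339970930527), np.float64(263.5851552386406)]
```

View pics/w3c.png

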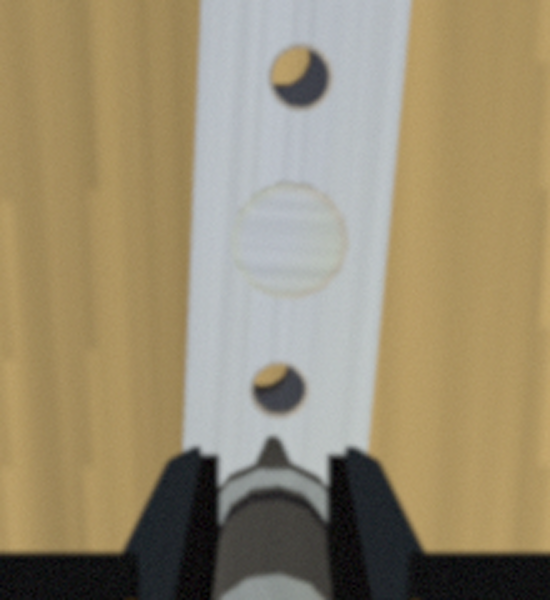

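The crop shows the drift held upright. Its tip is at about full-frame (319.6,265) and hole_b at (321.2,245), both as predicted. I'll work out the offset from tip to hole.

```bash
python3 - <<'E'
from h import *
import json
c=json.load(open('w3.json'));im=cv2.imread('pics/w3.png').astype(int)
sat=im.max(2)-im.min(2);plate=(im.max(2)>130)&(sat<40)
for u,v in((321,245),(330,121)):
    m=(~plate[v-13:v+13,u-18:u+18]).astype(np.uint8);n,l,st,ce=cv2.connectedComponentsWithStats(m);k=l[13,18]
    cn=max(cv2.findContours((l==k).astype(np.uint8),0,1)[0],key=len);e=cv2.fitEllipse(cn)
    p=(e[0][0]+u-18,e[0][1]+v-13);print('hole',p,e[1],onz(c,*p,64))
for v in range(260,276):
    r=np.nonzero(~plate[v,305:335])[0]+305;print(v,r.min() if len(r) else None,r.max() if len(r) else None,im[v,312:330,1])
for p in((319.6,267),(319.6,268)):print('tip',onz(c,*p,97))
E
```

```text
hole (321.00731658935547, 245.32369422912598) (18.70067596435547, 19.818164825439453) [572.736404    -5.47450735  64.        ]
hole (329.6415481567383, 120.61897087097168) (21.814546585083008, 23.121110916137695) [578.03970313  73.98743623  64.        ]
260 None None [192 193 192 191 189 190 190 192 195 195 192 191 195 194 194 194 193 194]
261 None None [194 195 191 191 189 190 192 191 195 194 192 193 191 197 193 191 193 191]
262 None None [194 192 189 190 189 189 191 191 194 192 194 194 193 194 195 192 194 194]
263 None None [191 194 194 189 188 182 179 176 179 186 191 193 196 195 196 192 193 193]
264 None None [194 193 191 189 174 156 142 142 150 170 185 192 194 195 193 192 192 192]
265 317 320 [189 194 192 178 152 118  96  95 110 139 171 186 194 195 195 192 193 193]
266 316 321 [194 193 186 166 126  86  66  65  74 104 144 176 189 195 195 193 193 194]
267 316 322 [192 192 179 149 106  71  58  61  64  79 115 164 185 194 195 194 193 192]
268 316 322 [191 186 170 133  88  66  60  60  55  66  96 141 175 190 195 194 194 193]
269 315 323 [194 181 155 114  76  59  57  62  59  60  80 124 165 189 193 194 194 193]
270 315 323 [189 172 135  91  70  59  63  61  62  62  72 105 147 176 192 196 193 192]
271 314 324 [183 157 112  75  61  61  63  61  62  59  63  83 129 166 187 194 194 193]
272 314 324 [171 136  93  69  61  60  62  61  62  61  63  74 108 152 181 191 193 193]
273 313 324 [158 115  78  63  62  65  65  60  63  61  60  64  89 132 168 186 194 191]
274 313 325 [141  98  68  63  63  63  64  63  61  64  62  65  75 110 146 173 185 191]
275 312 326 [114  83  66  66  64  63  66  64  68  68  67  67  68  88 115 143 164 177]
tip [571.73558562  -8.50383959  97.        ]
tip [571.73453987  -9.13166552  97.        ]
```

```bash
python3 -m jog '[{"dx":-0.001,"dy":0.0063,"dz":-0.01,"wx":0,"wy":0,"wz":0,"grip":1},{"dx":0,"dy":0,"dz":-0.01,"wx":0,"wy":0,"wz":0,"grip":1},{"dx":0,"dy":0,"dz":-0.008,"wx":0,"wy":0,"wz":0,"grip":1},{"dx":0,"dy":0,"dz":0,"wx":0,"wy":0,"wz":0,"grip":1},{"dx":0,"dy":0,"dz":0,"wx":0,"wy":0,"wz":0,"grip":1},{"dx":0,"dy":0,"dz":0,"wx":0,"wy":0,"wz":0,"grip":1}]'
python3 - <<'E'
from h import *
import json
s=env.state();print(s['time_s'],s['ee_pos'],s['ee_rot'],s['force'],s['gripper_width'])
c=env.get_calibration('wrist');im=grab('wrist','w4.png')
json.dump({k:np.array(v).tolist() for k,v in c.items()},open('w4.json','w'))
cv2.imwrite('pics/w4c.png',cv2.resize(im[190:300,260:380,::-1],None,fx=5,fy=5,interpolation=2))
e=s['ee_pos'];print('hole b px',proj(c,[572.7,-5.3,64]),'tip px',proj(c,[e[0]+.4,e[1]-2.5,e[2]-9-44]))
E
```

```text
time_s: 6.3
ee_pos: [570.4, 1.2, 122.2]
ee_rot: [180.0, 0.0, 89.9]
force: [0.3, 0.2, -1.4]
gripper_width: 19.5
6.3 [570.41892771   1.17309636 122.19424245] [1.79960064e+02 1.28909792e-03 8.99430033e+01] [ 0.25754232  0.19711986 -1.42186662] 19.539832586781188
hole b px [np.float64(322.06370364950965), np.float64(270.74752395137693)] tip px [np.float64(318.9550869675201), np.float64(267.6025798097485)]
```

View pics/w4c.png

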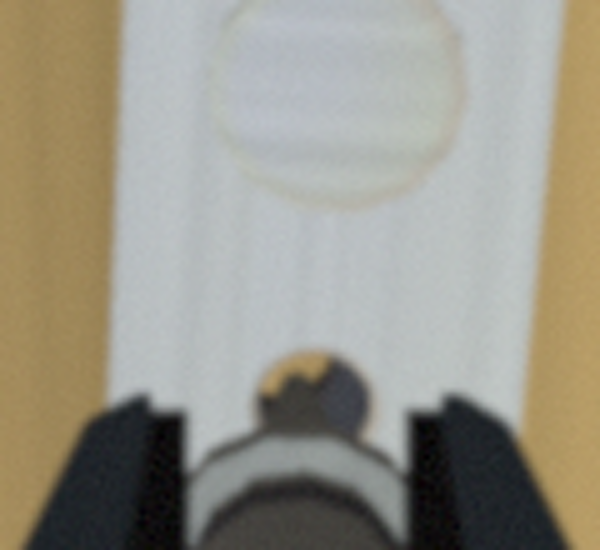

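The crop shows the tip over the hole, just inside its -x, +y part. The hole centre is at about crop (314,402) and the tip at about (300,387). Corrected for height, the tip is off by (-1.7,+3.8) mm against the wanted (-2.3,+2.7), so I'll adjust slightly and feel in.

```bash
python3 -m jog '[{"dx":-0.0006,"dy":-0.001,"dz":0,"wx":0,"wy":0,"wz":0,"grip":1},{"dx":0,"dy":0,"dz":-0.002,"wx":0,"wy":0,"wz":0,"grip":1},{"dx":0,"dy":0,"dz":-0.002,"wx":0,"wy":0,"wz":0,"grip":1},{"dx":0,"dy":0,"dz":-0.002,"wx":0,"wy":0,"wz":0,"grip":1},{"dx":0,"dy":0,"dz":0,"wx":0,"wy":0,"wz":0,"grip":1}]'
python3 -m jog '[{"dx":0,"dy":0,"dz":-0.002,"wx":0,"wy":0,"wz":0,"grip":1},{"dx":0,"dy":0,"dz":-0.001,"wx":0,"wy":0,"wz":0,"grip":1},{"dx":0,"dy":0,"dz":0,"wx":0,"wy":0,"wz":0,"grip":1}]'
python3 -m jog '[{"dx":0,"dy":0,"dz":-0.001,"wx":0,"wy":0,"wz":0,"grip":1},{"dx":0,"dy":0,"dz":-0.001,"wx":0,"wy":0,"wz":0,"grip":1},{"dx":0,"dy":0,"dz":0,"wx":0,"wy":0,"wz":0,"grip":1}]'
```

```text
time_s: 6.85
ee_pos: [569.4, 0.2, 115.6]
ee_rot: [-180.0, 0.0, 89.9]
force: [-0.5, -0.5, -1.1]
gripper_width: 19.8
time_s: 7.15
ee_pos: [569.6, 0.1, 112.9]
ee_rot: [180.0, 0.0, 89.9]
force: [0.5, -0.6, -1.7]
gripper_width: 19.7
time_s: 7.45
ee_pos: [569.8, 0.1, 111.0]
ee_rot: [180.0, 0.0, 89.9]
force: [1.7, -1.7, -0.2]
gripper_width: 19.7
```

Tip is 2 mm into the bar with no axial force. The small lateral push points toward the centre, so the pin is touching the plate rim; I'll ease inward as I descend.

```bash
python3 -m jog '[{"dx":0.0005,"dy":-0.0006,"dz":0,"wx":0,"wy":0,"wz":0,"grip":1},{"dx":0.0001,"dy":-0.0001,"dz":-0.001,"wx":0,"wy":0,"wz":0,"grip":1},{"dx":0.0001,"dy":-0.0001,"dz":-0.001,"wx":0,"wy":0,"wz":0,"grip":1},{"dx":0,"dy":0,"dz":0,"wx":0,"wy":0,"wz":0,"grip":1}]'
python3 -m jog '[{"dx":0.0002,"dy":-0.0002,"dz":-0.001,"wx":0,"wy":0,"wz":0,"grip":1},{"dx":0.0002,"dy":-0.0002,"dz":-0.001,"wx":0,"wy":0,"wz":0,"grip":1},{"dx":0,"dy":0,"dz":0,"wx":0,"wy":0,"wz":0,"grip":1}]'
python3 -c "
from h import *
print(env.state()['force'])"
```

```text
time_s: 7.85
ee_pos: [570.0, -0.5, 108.7]
ee_rot: [-180.0, -0.0, 89.9]
force: [1.1, 0.3, -1.1]
gripper_width: 19.6
time_s: 8.15
ee_pos: [570.4, -0.9, 106.7]
ee_rot: [-180.0, -0.0, 89.9]
force: [0.6, 1.0, -1.7]
gripper_width: 19.3
[ 0.64458055  0.95426382 -1.65582002]
```

```bash
R='' ; python3 -m jog '[{"dx":0.0002,"dy":-0.0002,"dz":-0.002,"wx":0,"wy":0,"wz":0,"grip":1},{"dx":0.0001,"dy":-0.0001,"dz":-0.001,"wx":0,"wy":0,"wz":0,"grip":1},{"dx":0.0001,"dy":-0.0001,"dz":-0.001,"wx":0,"wy":0,"wz":0,"grip":1},{"dx":0,"dy":0,"dz":0,"wx":0,"wy":0,"wz":0,"grip":1}]'
python3 -m jog '[{"dx":0.0001,"dy":-0.0001,"dz":-0.001,"wx":0,"wy":0,"wz":0,"grip":1},{"dx":0.0001,"dy":-0.0001,"dz":-0.001,"wx":0,"wy":0,"wz":0,"grip":1},{"dx":0.0001,"dy":-0.0001,"dz":-0.001,"wx":0,"wy":0,"wz":0,"grip":1},{"dx":0,"dy":0,"dz":0,"wx":0,"wy":0,"wz":0,"grip":1}]'
```

```text
time_s: 8.55
ee_pos: [570.8, -1.3, 102.8]
ee_rot: [-180.0, -0.0, 89.9]
force: [-0.4, 0.7, -1.5]
gripper_width: 19.3
time_s: 8.95
ee_pos: [571.2, -1.5, 100.0]
ee_rot: [-180.0, -0.0, 89.9]
force: [-1.4, 1.4, 0.4]
gripper_width: 19.6
```

The bar now pushes back gently (-1.4,+1.4 N), as it should. I continue.

```bash
python3 -m jog '[{"dx":0.0001,"dy":-0.0001,"dz":-0.001,"wx":0,"wy":0,"wz":0,"grip":1},{"dx":0.0001,"dy":-0.0001,"dz":-0.001,"wx":0,"wy":0,"wz":0,"grip":1},{"dx":0.0001,"dy":-0.0001,"dz":-0.001,"wx":0,"wy":0,"wz":0,"grip":1},{"dx":0.0001,"dy":-0.0001,"dz":-0.001,"wx":0,"wy":0,"wz":0,"grip":1},{"dx":0,"dy":0,"dz":0,"wx":0,"wy":0,"wz":0,"grip":1}]'
python3 -m jog '[{"dx":0.0001,"dy":-0.0001,"dz":-0.001,"wx":0,"wy":0,"wz":0,"grip":1},{"dx":0.0001,"dy":-0.0001,"dz":-0.001,"wx":0,"wy":0,"wz":0,"grip":1},{"dx":0.0001,"dy":-0.0001,"dz":-0.001,"wx":0,"wy":0,"wz":0,"grip":1},{"dx":0,"dy":0,"dz":0,"wx":0,"wy":0,"wz":0,"grip":1}]'
python3 -m jog '[{"dx":0.0001,"dy":-0.0001,"dz":-0.001,"wx":0,"wy":0,"wz":0,"grip":1},{"dx":0.0001,"dy":-0.0001,"dz":-0.001,"wx":0,"wy":0,"wz":0,"grip":1},{"dx":0,"dy":0,"dz":0,"wx":0,"wy":0,"wz":0,"grip":1}]'
```

```text
time_s: 9.45
ee_pos: [571.6, -2.1, 95.7]
ee_rot: [-180.0, -0.0, 89.9]
force: [-1.4, 1.3, -0.4]
gripper_width: 19.4
time_s: 9.85
ee_pos: [571.9, -2.5, 92.7]
ee_rot: [-180.0, 0.0, 89.9]
force: [-0.4, 0.7, -0.4]
gripper_width: 19.1
time_s: 10.15
ee_pos: [572.2, -2.7, 90.8]
ee_rot: [180.0, 0.0, 89.9]
force: [-0.9, 1.1, -2.1]
gripper_width: 19.2
```

```bash
python3 -m jog '[{"dx":0,"dy":0,"dz":-0.001,"wx":0,"wy":0,"wz":0,"grip":1},{"dx":0,"dy":0,"dz":-0.001,"wx":0,"wy":0,"wz":0,"grip":1},{"dx":0,"dy":0,"dz":-0.001,"wx":0,"wy":0,"wz":0,"grip":1},{"dx":0,"dy":0,"dz":0,"wx":0,"wy":0,"wz":0,"grip":1}]'
python3 -m jog '[{"dx":0,"dy":0,"dz":-0.001,"wx":0,"wy":0,"wz":0,"grip":1},{"dx":0,"dy":0,"dz":-0.001,"wx":0,"wy":0,"wz":0,"grip":1},{"dx":0,"dy":0,"dz":0,"wx":0,"wy":0,"wz":0,"grip":1},{"dx":0,"dy":0,"dz":0,"wx":0,"wy":0,"wz":0,"grip":1}]'
python3 -c "
from h import *
s=env.state();print(s['ee_pos'],s['force'],s['torque'])"
```

```text
time_s: 10.55
ee_pos: [572.3, -2.7, 87.9]
ee_rot: [180.0, 0.0, 89.9]
force: [-0.2, -0.1, 0.1]
gripper_width: 19.3
time_s: 10.95
ee_pos: [572.4, -2.8, 85.9]
ee_rot: [180.0, 0.0, 89.9]
force: [0.9, 0.5, -1.2]
gripper_width: 19.5
[572.36329782  -2.78154742  85.90813495] [ 0.94626122  0.47434304 -1.1518595 ] [-0.17951271  0.03570317 -0.01232439]
```

```bash
python3 -m jog '[{"dx":0,"dy":0,"dz":-0.001,"wx":0,"wy":0,"wz":0,"grip":1},{"dx":0,"dy":0,"dz":-0.001,"wx":0,"wy":0,"wz":0,"grip":1},{"dx":0,"dy":0,"dz":-0.001,"wx":0,"wy":0,"wz":0,"grip":1},{"dx":0,"dy":0,"dz":0,"wx":0,"wy":0,"wz":0,"grip":1}]'
python3 -m jog '[{"dx":0,"dy":0,"dz":-0.001,"wx":0,"wy":0,"wz":0,"grip":1},{"dx":0,"dy":0,"dz":-0.001,"wx":0,"wy":0,"wz":0,"grip":1},{"dx":0,"dy":0,"dz":0,"wx":0,"wy":0,"wz":0,"grip":1},{"dx":0,"dy":0,"dz":0,"wx":0,"wy":0,"wz":0,"grip":1}]'
python3 -c "
from h import *
s=env.state();print(s['ee_pos'],s['force'],s['torque'])"
```

```text
time_s: 11.35
ee_pos: [572.4, -2.7, 82.9]
ee_rot: [180.0, 0.0, 89.9]
force: [1.4, -1.2, -0.8]
gripper_width: 19.1
time_s: 11.75
ee_pos: [572.3, -2.7, 80.9]
ee_rot: [180.0, 0.0, 89.9]
force: [1.0, -1.8, -1.4]
gripper_width: 19.5
[572.32478031  -2.69268091  80.87919523] [ 0.95514111 -1.80310779 -1.42868945] [-0.42895159 -0.08117623 -0.0195395 ]
```

```bash
python3 -m jog '[{"dx":0.0002,"dy":-0.0004,"dz":-0.001,"wx":0,"wy":0,"wz":0,"grip":1},{"dx":0,"dy":0,"dz":-0.001,"wx":0,"wy":0,"wz":0,"grip":1},{"dx":0,"dy":0,"dz":-0.001,"wx":0,"wy":0,"wz":0,"grip":1},{"dx":0,"dy":0,"dz":-0.001,"wx":0,"wy":0,"wz":0,"grip":1},{"dx":0,"dy":0,"dz":0,"wx":0,"wy":0,"wz":0,"grip":1}]'
python3 -m jog '[{"dx":0,"dy":0,"dz":-0.001,"wx":0,"wy":0,"wz":0,"grip":1},{"dx":0,"dy":0,"dz":-0.001,"wx":0,"wy":0,"wz":0,"grip":1},{"dx":0,"dy":0,"dz":-0.0005,"wx":0,"wy":0,"wz":0,"grip":1},{"dx":0,"dy":0,"dz":0,"wx":0,"wy":0,"wz":0,"grip":1}]'
```

```text
time_s: 12.25
ee_pos: [572.3, -2.9, 76.8]
ee_rot: [-180.0, -0.0, 89.9]
force: [0.2, 0.2, -1.2]
gripper_width: 19.6
time_s: 12.65
ee_pos: [572.3, -2.9, 74.3]
ee_rot: [-180.0, -0.0, 89.9]
force: [0.2, 0.6, -1.3]
gripper_width: 19.4
```

```bash
python3 -m jog '[{"dx":0,"dy":0,"dz":-0.0005,"wx":0,"wy":0,"wz":0,"grip":1},{"dx":0,"dy":0,"dz":-0.0005,"wx":0,"wy":0,"wz":0,"grip":1},{"dx":0,"dy":0,"dz":0,"wx":0,"wy":0,"wz":0,"grip":1}]'
python3 -m jog '[{"dx":0,"dy":0,"dz":-0.0005,"wx":0,"wy":0,"wz":0,"grip":1},{"dx":0,"dy":0,"dz":0,"wx":0,"wy":0,"wz":0,"grip":1},{"dx":0,"dy":0,"dz":0,"wx":0,"wy":0,"wz":0,"grip":1}]'
```

```text
time_s: 12.95
ee_pos: [572.3, -3.0, 73.4]
ee_rot: [-180.0, -0.0, 89.9]
force: [-0.3, -0.5, -1.6]
gripper_width: 19.1
time_s: 13.25
ee_pos: [572.3, -2.9, 72.9]
ee_rot: [-180.0, -0.0, 89.9]
force: [0.6, -0.4, -1.2]
gripper_width: 19.5
```

```bash
python3 -m jog '[{"dx":0,"dy":0,"dz":-0.0005,"wx":0,"wy":0,"wz":0,"grip":1},{"dx":0,"dy":0,"dz":0,"wx":0,"wy":0,"wz":0,"grip":1},{"dx":0,"dy":0,"dz":0,"wx":0,"wy":0,"wz":0,"grip":1}]'
python3 -m jog '[{"dx":0,"dy":0,"dz":-0.0004,"wx":0,"wy":0,"wz":0,"grip":1},{"dx":0,"dy":0,"dz":0,"wx":0,"wy":0,"wz":0,"grip":1},{"dx":0,"dy":0,"dz":0,"wx":0,"wy":0,"wz":0,"grip":1}]'
```

```text
time_s: 13.55
ee_pos: [572.4, -2.9, 72.9]
ee_rot: [180.0, -0.0, 89.9]
force: [-1.1, 1.1, 3.9]
gripper_width: 19.6
time_s: 13.85
ee_pos: [572.4, -2.9, 72.9]
ee_rot: [180.0, -0.0, 89.9]
force: [-2.6, 1.1, 7.5]
gripper_width: 19.8
```

The collar is on the plate, with 7.5 N up at TCP z 72.9 (expected 73). I'll relax and release.

```bash
python3 -m jog '[{"dx":0,"dy":0,"dz":0.0006,"wx":0,"wy":0,"wz":0,"grip":1},{"dx":0,"dy":0,"dz":0,"wx":0,"wy":0,"wz":0,"grip":0},{"dx":0,"dy":0,"dz":0,"wx":0,"wy":0,"wz":0,"grip":0},{"dx":0,"dy":0,"dz":0,"wx":0,"wy":0,"wz":0,"grip":-1},{"dx":0,"dy":0,"dz":0,"wx":0,"wy":0,"wz":0,"grip":-1},{"dx":0,"dy":0,"dz":0,"wx":0,"wy":0,"wz":0,"grip":-1},{"dx":0,"dy":0,"dz":0,"wx":0,"wy":0,"wz":0,"grip":-1},{"dx":0,"dy":0,"dz":0,"wx":0,"wy":0,"wz":0,"grip":-1}]'
```

```text
time_s: 14.65
ee_pos: [572.4, -3.0, 72.6]
ee_rot: [180.0, 0.0, 89.9]
force: [-0.6, 0.1, -0.0]
gripper_width: 72.5
```

```bash
python3 -m jog '[{"dx":0,"dy":0,"dz":0.015,"wx":0,"wy":0,"wz":0,"grip":-1},{"dx":0,"dy":0,"dz":0.03,"wx":0,"wy":0,"wz":0,"grip":-1},{"dx":0,"dy":0,"dz":0.035,"wx":0,"wy":0,"wz":0,"grip":-1},{"dx":-0.006,"dy":0.038,"dz":0,"wx":0,"wy":0,"wz":0,"grip":-1},{"dx":-0.006,"dy":0.038,"dz":0,"wx":0,"wy":0,"wz":0,"grip":-1},{"dx":-0.006,"dy":0.038,"dz":0,"wx":0,"wy":0,"wz":0,"grip":-1},{"dx":-0.006,"dy":0.038,"dz":0,"wx":0,"wy":0,"wz":0,"grip":-1},{"dx":-0.006,"dy":0.038,"dz":0,"wx":0,"wy":0,"wz":0,"grip":-1},{"dx":-0.006,"dy":0.038,"dz":0,"wx":0,"wy":0,"wz":0,"grip":-1},{"dx":-0.006,"dy":0.038,"dz":0,"wx":0,"wy":0,"wz":0,"grip":-1}]'
python3 -m jog '[{"dx":0,"dy":0,"dz":0,"wx":0,"wy":0,"wz":0,"grip":-1},{"dx":0,"dy":0,"dz":0,"wx":0,"wy":0,"wz":0,"grip":-1},{"dx":0,"dy":0,"dz":0,"wx":0,"wy":0,"wz":0,"grip":-1}]'
python3 - <<'E'
from h import *
s=env.state();print(s['time_s'],s['ee_pos'],s['ee_rot'],s['force'])
c=env.get_calibration('wrist');im=grab('wrist','w5.png').astype(int)
hsv=cv2.cvtColor(im.astype(np.uint8),cv2.COLOR_RGB2HSV)
m=((hsv[:,:,1]>190)&(hsv[:,:,2]>80)).astype(np.uint8);m[330:]=0
n,l,st,ce=cv2.connectedComponentsWithStats(m)
for i in range(1,n):
    if st[i,4]>60:
        x,y,w,h=st[i,:4]; print(st[i],ce[i],onz(c,ce[i][0],y+h-8,90),onz(c,ce[i][0],y+h/2,72))
print('exp px top',proj(c,[530,267,90]),proj(c,[530,267,59]))
a=grab('scene','s1.png')
cv2.imwrite('pics/c5.png',np.hstack([cv2.resize(cv2.imread('pics/w5.png')[120:330,190:450],None,fx=1.6,fy=1.6),cv2.resize(a[195:279,300:438,::-1],None,fx=2.7,fy=4,interpolation=2)]))
E
```

```text
time_s: 15.65
ee_pos: [530.0, 264.5, 152.8]
ee_rot: [180.0, -0.0, 89.9]
force: [0.9, 0.6, -0.7]
gripper_width: 91.0
time_s: 15.95
ee_pos: [530.4, 262.1, 152.6]
ee_rot: [-180.0, 0.0, 89.9]
force: [0.3, -0.4, 0.4]
gripper_width: 91.2
15.95 [530.42741871 262.08990789 152.56207073] [-1.79990259e+02  3.93865059e-02  8.99113372e+01] [ 0.26690265 -0.44105531  0.41158678]
[ 480    0   47  161 2001] [504.43878061  83.76711644] [635.64317436 324.84102219  90.        ] [638.32798292 364.57071078  72.        ]
[301 218  32  42 923] [316.24810401 239.10834236] [529.13569129 266.05824279  90.        ] [529.03116551 268.94983925  72.        ]
exp px top [np.float64(317.66839447299793), np.float64(250.52404565552493)] [np.float64(317.8028206368391), np.float64(236.30804724224936)]
```

View pics/c5.png

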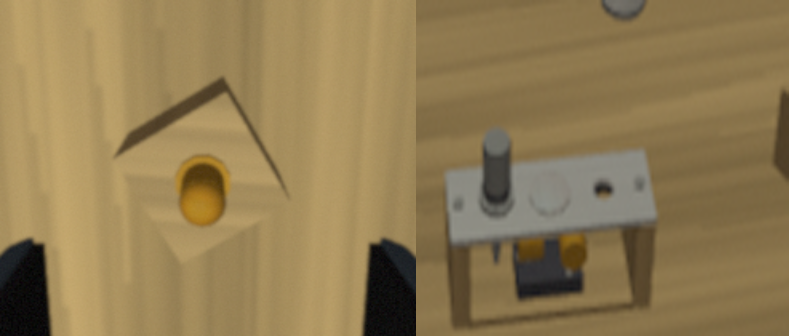

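The left half shows the brass pin upright in its cube between the open jaws, at (529,267). The right half shows the drift standing upright in hole_b with its tip below the plate. Next I grasp the hinge pin.

```bash
python3 -m jog '[{"dx":-0.0013,"dy":0.004,"dz":-0.03,"wx":0,"wy":0,"wz":0,"grip":-1},{"dx":0,"dy":0,"dz":-0.03,"wx":0,"wy":0,"wz":0,"grip":-1},{"dx":0,"dy":0,"dz":-0.02,"wx":0,"wy":0,"wz":0,"grip":-1},{"dx":0,"dy":0,"dz":-0.01,"wx":0,"wy":0,"wz":0,"grip":-1},{"dx":0,"dy":0,"dz":0,"wx":0,"wy":0,"wz":0,"grip":-1},{"dx":0,"dy":0,"dz":0,"wx":0,"wy":0,"wz":0,"grip":-1}]'
python3 -m jog '[{"dx":0,"dy":0,"dz":-0.001,"wx":0,"wy":0,"wz":0,"grip":0},{"dx":0,"dy":0,"dz":0,"wx":0,"wy":0,"wz":0,"grip":0.5},{"dx":0,"dy":0,"dz":0,"wx":0,"wy":0,"wz":0,"grip":1},{"dx":0,"dy":0,"dz":0,"wx":0,"wy":0,"wz":0,"grip":1},{"dx":0,"dy":0,"dz":0,"wx":0,"wy":0,"wz":0,"grip":1},{"dx":0,"dy":0,"dz":0,"wx":0,"wy":0,"wz":0,"grip":1},{"dx":0,"dy":0,"dz":0,"wx":0,"wy":0,"wz":0,"grip":1},{"dx":0,"dy":0,"dz":0,"wx":0,"wy":0,"wz":0,"grip":1},{"dx":0,"dy":0,"dz":0,"wx":0,"wy":0,"wz":0,"grip":1},{"dx":0,"dy":0,"dz":0,"wx":0,"wy":0,"wz":0,"grip":1}]' 25
python3 -m jog '[{"dx":0,"dy":0,"dz":0,"wx":0,"wy":0,"wz":0,"grip":1},{"dx":0,"dy":0,"dz":0,"wx":0,"wy":0,"wz":0,"grip":1},{"dx":0,"dy":0,"dz":0,"wx":0,"wy":0,"wz":0,"grip":1}]' 25
```

```text
time_s: 16.65
ee_pos: [529.9, 266.9, 63.5]
ee_rot: [179.9, -0.0, 89.9]
force: [-0.3, -1.1, 0.3]
gripper_width: 91.3
time_s: 17.65
ee_pos: [529.1, 267.0, 61.6]
ee_rot: [-180.0, 0.0, 89.9]
force: [-0.7, -0.6, 0.3]
gripper_width: 17.4
time_s: 17.95
ee_pos: [529.1, 267.0, 61.6]
ee_rot: [-180.0, -0.0, 89.9]
force: [-0.4, 1.2, 0.7]
gripper_width: 17.3
```

```bash
python3 -m jog '[{"dx":0,"dy":0,"dz":0.02,"wx":0,"wy":0,"wz":0,"grip":1},{"dx":0,"dy":0,"dz":0.03,"wx":0,"wy":0,"wz":0,"grip":1},{"dx":0,"dy":0,"dz":0.03,"wx":0,"wy":0,"wz":0,"grip":1},{"dx":0.0098,"dy":-0.038,"dz":0.005,"wx":0,"wy":0,"wz":0,"grip":1},{"dx":0.0098,"dy":-0.038,"dz":0,"wx":0,"wy":0,"wz":0,"grip":1},{"dx":0.0098,"dy":-0.038,"dz":0,"wx":0,"wy":0,"wz":0,"grip":1},{"dx":0.0098,"dy":-0.038,"dz":0,"wx":0,"wy":0,"wz":0,"grip":1},{"dx":0.0096,"dy":-0.038,"dz":0,"wx":0,"wy":0,"wz":0,"grip":1},{"dx":0,"dy":0,"dz":-0.015,"wx":0,"wy":0,"wz":0,"grip":1},{"dx":0,"dy":0,"dz":-0.015,"wx":0,"wy":0,"wz":0,"grip":1}]'
python3 -m jog '[{"dx":0,"dy":0,"dz":0,"wx":0,"wy":0,"wz":0,"grip":1},{"dx":0,"dy":0,"dz":0,"wx":0,"wy":0,"wz":0,"grip":1},{"dx":0,"dy":0,"dz":0,"wx":0,"wy":0,"wz":0,"grip":1},{"dx":0,"dy":0,"dz":0,"wx":0,"wy":0,"wz":0,"grip":1}]'
python3 - <<'E'
from h import *
import json
s=env.state();print(s['time_s'],s['ee_pos'],s['ee_rot'],s['force'],s['gripper_width'])
c=env.get_calibration('wrist');im=grab('wrist','w6.png')
json.dump({k:np.array(v).tolist() for k,v in c.items()},open('w6.json','w'))
cv2.imwrite('pics/w6c.png',cv2.resize(im[190:310,255:385,::-1],None,fx=5,fy=5,interpolation=2))
e=s['ee_pos'];print('hole a px',proj(c,[578,74.1,64]),'tip px',proj(c,[e[0],e[1],e[2]-45.6]))
E
```

```text
time_s: 18.95
ee_pos: [578.4, 75.5, 116.6]
ee_rot: [179.9, -0.0, 89.8]
force: [-0.6, 0.3, -1.5]
gripper_width: 17.3
time_s: 19.35
ee_pos: [578.4, 77.4, 117.5]
ee_rot: [179.9, -0.0, 90.0]
force: [0.2, 0.7, -1.2]
gripper_width: 17.6
19.35 [578.36242087  77.39887649 117.51236661] [ 1.79905062e+02 -1.04765301e-02  8.99751010e+01] [ 0.23900444  0.66450622 -1.20045763] 17.625166897136804
hole a px [np.float64(317.5593694726958), np.float64(268.5827611834892)] tip px [np.float64(318.1702713183758), np.float64(268.0648402607438)]
```

View pics/w6c.png

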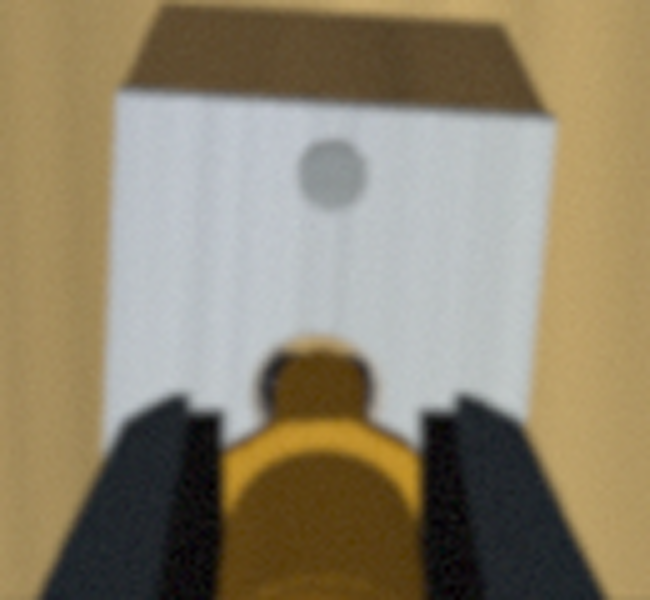

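The crop shows the brass shank tip over hole_a. It is centred in x to about 0.4 mm and roughly 3.5 mm toward +y once its height is allowed for. I'll correct that and feel down.

```bash
python3 -m jog '[{"dx":-0.0004,"dy":-0.0036,"dz":0,"wx":0,"wy":0,"wz":0,"grip":1},{"dx":0,"dy":0,"dz":-0.002,"wx":0,"wy":0,"wz":0,"grip":1},{"dx":0,"dy":0,"dz":-0.002,"wx":0,"wy":0,"wz":0,"grip":1},{"dx":0,"dy":0,"dz":-0.002,"wx":0,"wy":0,"wz":0,"grip":1},{"dx":0,"dy":0,"dz":-0.002,"wx":0,"wy":0,"wz":0,"grip":1},{"dx":0,"dy":0,"dz":0,"wx":0,"wy":0,"wz":0,"grip":1}]'
python3 -m jog '[{"dx":0,"dy":0,"dz":-0.001,"wx":0,"wy":0,"wz":0,"grip":1},{"dx":0,"dy":0,"dz":-0.001,"wx":0,"wy":0,"wz":0,"grip":1},{"dx":0,"dy":0,"dz":0,"wx":0,"wy":0,"wz":0,"grip":1}]'
python3 -m jog '[{"dx":0,"dy":0,"dz":-0.001,"wx":0,"wy":0,"wz":0,"grip":1},{"dx":0,"dy":0,"dz":-0.001,"wx":0,"wy":0,"wz":0,"grip":1},{"dx":0,"dy":0,"dz":0,"wx":0,"wy":0,"wz":0,"grip":1}]'
```

```text
time_s: 20.0
ee_pos: [577.2, 73.4, 108.2]
ee_rot: [-180.0, 0.0, 89.9]
force: [0.1, -0.5, -1.7]
gripper_width: 17.5
time_s: 20.3
ee_pos: [577.4, 73.4, 106.5]
ee_rot: [-180.0, 0.0, 89.9]
force: [-0.8, 0.8, -0.7]
gripper_width: 17.5
time_s: 20.6
ee_pos: [577.4, 73.4, 104.5]
ee_rot: [-180.0, -0.0, 89.9]
force: [0.7, -0.5, -0.3]
gripper_width: 17.4
```

```bash
python3 -m jog '[{"dx":0,"dy":0,"dz":-0.001,"wx":0,"wy":0,"wz":0,"grip":1},{"dx":0,"dy":0,"dz":-0.001,"wx":0,"wy":0,"wz":0,"grip":1},{"dx":0,"dy":0,"dz":-0.001,"wx":0,"wy":0,"wz":0,"grip":1},{"dx":0,"dy":0,"dz":0,"wx":0,"wy":0,"wz":0,"grip":1}]'
python3 -m jog '[{"dx":0,"dy":0,"dz":-0.001,"wx":0,"wy":0,"wz":0,"grip":1},{"dx":0,"dy":0,"dz":-0.001,"wx":0,"wy":0,"wz":0,"grip":1},{"dx":0,"dy":0,"dz":-0.001,"wx":0,"wy":0,"wz":0,"grip":1},{"dx":0,"dy":0,"dz":0,"wx":0,"wy":0,"wz":0,"grip":1}]'
python3 -m jog '[{"dx":0,"dy":0,"dz":-0.001,"wx":0,"wy":0,"wz":0,"grip":1},{"dx":0,"dy":0,"dz":-0.001,"wx":0,"wy":0,"wz":0,"grip":1},{"dx":0,"dy":0,"dz":-0.001,"wx":0,"wy":0,"wz":0,"grip":1},{"dx":0,"dy":0,"dz":0,"wx":0,"wy":0,"wz":0,"grip":1}]'
```

```text
time_s: 21.0
ee_pos: [577.4, 73.4, 101.5]
ee_rot: [-180.0, 0.0, 89.9]
force: [-0.7, -0.2, -1.4]
gripper_width: 17.6
time_s: 21.4
ee_pos: [577.4, 73.4, 98.5]
ee_rot: [-180.0, 0.0, 89.9]
force: [0.5, -0.3, -1.8]
gripper_width: 17.5
time_s: 21.8
ee_pos: [577.4, 73.4, 95.5]
ee_rot: [-180.0, 0.0, 89.9]
force: [-0.1, 0.2, -0.9]
gripper_width: 17.4
```

```bash
python3 -m jog '[{"dx":0,"dy":0,"dz":-0.002,"wx":0,"wy":0,"wz":0,"grip":1},{"dx":0,"dy":0,"dz":-0.002,"wx":0,"wy":0,"wz":0,"grip":1},{"dx":0,"dy":0,"dz":-0.002,"wx":0,"wy":0,"wz":0,"grip":1},{"dx":0,"dy":0,"dz":-0.002,"wx":0,"wy":0,"wz":0,"grip":1},{"dx":0,"dy":0,"dz":-0.002,"wx":0,"wy":0,"wz":0,"grip":1},{"dx":0,"dy":0,"dz":0,"wx":0,"wy":0,"wz":0,"grip":1}]'
python3 -m jog '[{"dx":0,"dy":0,"dz":-0.002,"wx":0,"wy":0,"wz":0,"grip":1},{"dx":0,"dy":0,"dz":-0.002,"wx":0,"wy":0,"wz":0,"grip":1},{"dx":0,"dy":0,"dz":-0.002,"wx":0,"wy":0,"wz":0,"grip":1},{"dx":0,"dy":0,"dz":-0.002,"wx":0,"wy":0,"wz":0,"grip":1},{"dx":0,"dy":0,"dz":-0.002,"wx":0,"wy":0,"wz":0,"grip":1},{"dx":0,"dy":0,"dz":-0.002,"wx":0,"wy":0,"wz":0,"grip":1},{"dx":0,"dy":0,"dz":0,"wx":0,"wy":0,"wz":0,"grip":1}]'
python3 -m jog '[{"dx":0,"dy":0,"dz":-0.001,"wx":0,"wy":0,"wz":0,"grip":1},{"dx":0,"dy":0,"dz":-0.001,"wx":0,"wy":0,"wz":0,"grip":1},{"dx":0,"dy":0,"dz":0,"wx":0,"wy":0,"wz":0,"grip":1},{"dx":0,"dy":0,"dz":0,"wx":0,"wy":0,"wz":0,"grip":1}]'
python3 -m jog '[{"dx":0,"dy":0,"dz":-0.0005,"wx":0,"wy":0,"wz":0,"grip":1},{"dx":0,"dy":0,"dz":-0.0005,"wx":0,"wy":0,"wz":0,"grip":1},{"dx":0,"dy":0,"dz":0,"wx":0,"wy":0,"wz":0,"grip":1},{"dx":0,"dy":0,"dz":0,"wx":0,"wy":0,"wz":0,"grip":1}]'
```

```text
time_s: 22.4
ee_pos: [577.3, 73.4, 85.3]
ee_rot: [-180.0, 0.0, 89.9]
force: [-0.5, -0.0, -0.7]
gripper_width: 17.3
time_s: 23.1
ee_pos: [577.3, 73.4, 73.3]
ee_rot: [-180.0, 0.0, 89.9]
force: [0.5, -0.2, -0.7]
gripper_width: 17.4
time_s: 23.5
ee_pos: [577.5, 73.4, 71.7]
ee_rot: [180.0, 0.0, 89.9]
force: [-0.3, -0.4, -1.7]
gripper_width: 17.4
time_s: 23.9
ee_pos: [577.5, 73.4, 70.7]
ee_rot: [180.0, -0.0, 89.9]
force: [-0.2, -0.6, -0.0]
gripper_width: 17.1
```

```bash
python3 -m jog '[{"dx":0,"dy":0,"dz":-0.0005,"wx":0,"wy":0,"wz":0,"grip":1},{"dx":0,"dy":0,"dz":-0.0005,"wx":0,"wy":0,"wz":0,"grip":1},{"dx":0,"dy":0,"dz":0,"wx":0,"wy":0,"wz":0,"grip":1},{"dx":0,"dy":0,"dz":0,"wx":0,"wy":0,"wz":0,"grip":1}]'
python3 -m jog '[{"dx":0,"dy":0,"dz":-0.0005,"wx":0,"wy":0,"wz":0,"grip":1},{"dx":0,"dy":0,"dz":0,"wx":0,"wy":0,"wz":0,"grip":1},{"dx":0,"dy":0,"dz":0,"wx":0,"wy":0,"wz":0,"grip":1}]'
```

```text
time_s: 24.3
ee_pos: [577.5, 73.4, 69.6]
ee_rot: [180.0, -0.0, 89.9]
force: [-0.7, -0.7, -0.8]
gripper_width: 17.4
time_s: 24.6
ee_pos: [577.5, 73.4, 69.6]
ee_rot: [180.0, -0.0, 89.9]
force: [-2.0, 0.5, 4.2]
gripper_width: 17.4
```

The collar is seated (4.2 N at TCP z 69.6, exactly as expected). I'll release and retreat.

```bash
python3 -m jog '[{"dx":0,"dy":0,"dz":0.0004,"wx":0,"wy":0,"wz":0,"grip":1},{"dx":0,"dy":0,"dz":0,"wx":0,"wy":0,"wz":0,"grip":0},{"dx":0,"dy":0,"dz":0,"wx":0,"wy":0,"wz":0,"grip":0},{"dx":0,"dy":0,"dz":0,"wx":0,"wy":0,"wz":0,"grip":-1},{"dx":0,"dy":0,"dz":0,"wx":0,"wy":0,"wz":0,"grip":-1},{"dx":0,"dy":0,"dz":0,"wx":0,"wy":0,"wz":0,"grip":-1},{"dx":0,"dy":0,"dz":0,"wx":0,"wy":0,"wz":0,"grip":-1},{"dx":0,"dy":0,"dz":0,"wx":0,"wy":0,"wz":0,"grip":-1}]'
python3 -m jog '[{"dx":0,"dy":0,"dz":0.015,"wx":0,"wy":0,"wz":0,"grip":-1},{"dx":0,"dy":0,"dz":0.03,"wx":0,"wy":0,"wz":0,"grip":-1},{"dx":0,"dy":0,"dz":0.04,"wx":0,"wy":0,"wz":0,"grip":-1},{"dx":0,"dy":0.02,"dz":0.03,"wx":0,"wy":0,"wz":0,"grip":-1},{"dx":-0.03,"dy":0.03,"dz":0,"wx":0,"wy":0,"wz":0,"grip":-1},{"dx":-0.03,"dy":0.03,"dz":0,"wx":0,"wy":0,"wz":0,"grip":-1},{"dx":-0.03,"dy":0.03,"dz":0,"wx":0,"wy":0,"wz":0,"grip":-1},{"dx":0,"dy":0,"dz":0,"wx":0,"wy":0,"wz":0,"grip":-1},{"dx":0,"dy":0,"dz":0,"wx":0,"wy":0,"wz":0,"grip":-1}]'
python3 - <<'E'
from h import *
s=env.state();print(s['time_s'],s['ee_pos'],s['force'])
a=grab('scene','s2.png')[:,:,::-1];b=grab('side','d2.png')[:,:,::-1]
cv2.imwrite('pics/fin.png',np.hstack([cv2.resize(a[190:290,295:395],(395,395),interpolation=2),cv2.resize(b[165:265,260:360],(395,395),interpolation=2)]))
x=cv2.imread('pics/s0.png').astype(int);d=np.abs(x-a).max(2)
print('changed blobs:',[(t[:5].tolist()) for t in cv2.connectedComponentsWithStats((d>50).astype(np.uint8))[2][1:] if t[4]>25])
E
```

```text
time_s: 25.4
ee_pos: [577.5, 73.4, 69.6]
ee_rot: [180.0, 0.0, 89.9]
force: [-0.6, 0.2, 0.6]
gripper_width: 70.7
time_s: 26.3
ee_pos: [487.4, 183.8, 184.9]
ee_rot: [179.9, 0.0, 90.1]
force: [0.1, 0.1, 0.2]
gripper_width: 91.2
26.3 [487.39118784 183.83142076 184.8936375 ] [0.07091945 0.10750538 0.24039712]
changed blobs: [[400, 0, 76, 58, 2261], [317, 10, 47, 83, 1902], [284, 14, 28, 26, 546], [543, 18, 41, 19, 247], [559, 37, 13, 10, 78], [548, 50, 8, 26, 74], [391, 53, 68, 123, 4811], [504, 59, 6, 13, 60], [254, 61, 14, 42, 279], [277, 72, 11, 6, 40], [451, 205, 10, 12, 75], [183, 231, 12, 14, 100], [364, 231, 12, 15, 114], [325, 232, 10, 14, 113]]
```

View pics/fin.png

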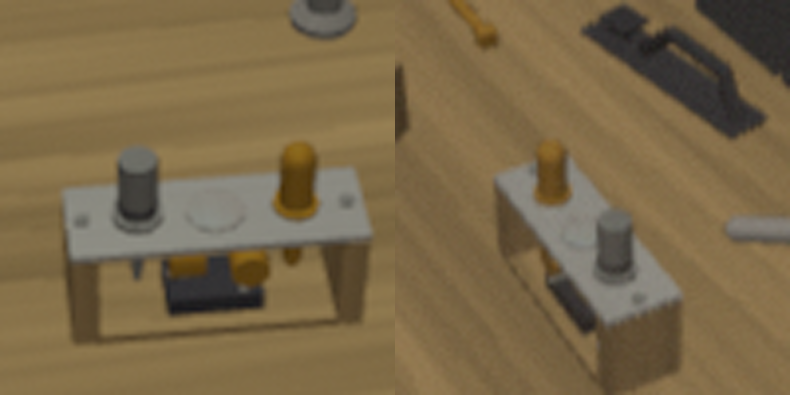

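Both pins stand upright with their collars on the plate and their tips visible below it. Apart from the arm, the scene changed only at the two cubes (pins gone) and the two holes. I'm handing in.

```bash
python3 -c "
from h import *
print(env.job_done())"
```

```text
the job is handed in; nothing more can be done
None
```

The job is done and handed in at about 26 s of the 70 s; the hand-in reports no verdict. The drift pin is home in hole_b and the short brass hinge pin is home in hole_a.

- **Bar direction:** seen through the holes, the bar was thrown to -x, +y. I entered the drift off-centre that way and drew it to the centre as it went down.
- **Forces:** side forces stayed under about 3 N at the readings between steps. The drift's collar seated at about 7.5 N and the brass pin's at about 4 N, against the 45 N limit.
- **Seating heights:** both collars stopped within about 0.1 mm of the expected height.
- **Last pictures:** the scene and side views show both pins upright with their collars on the plate. Comparing scene images before and after, only the arm, the two cubes and the two holes changed, so no other hardware moved visibly. The gripper was open and well clear.
- **Problems and disagreements:** the first two move commands were refused because rows need every key, and nothing moved. The scene camera put the holes about 5 mm further along +x than the wrist camera did. I used the wrist values, and the fit confirmed them.

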